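# Shelve the sorted stone tray on a pile of unknown height and cover it

### The arm

A 6-joint arm with a two-finger parallel gripper is mounted at the origin on the work surface. World frame = base frame: x ahead of the robot, y to its left, z up, the work surface at z = 0. Lengths are in m, angles in rad, forces in N, time in s.
With the tool pointing down it reaches from about 0.35 to 0.975 m from the base axis. Payload 7.1 kg.
Tool frame: the origin (TCP) lies midway between the tips of the shut fingers; the grasp point (between the pads) lies 19 mm behind it; z points along the fingers, y is the line along which they close (so a half turn about z gives the same grasp; the last joint's range is limited). The gripper opens to 88 mm and grips with 3 to 60 N. Pads are 20 mm wide; open, the fingers measure 115 mm over their backs; the gripper's body (75 mm by 178 mm) begins 61 mm behind the grasp point.
Start: joints at [-1.223, 0.423, 1.63, -0, 1.089, -0.019], TCP at [0.224, -0.583, 0.223] pointing down, gripper open.
Joint ranges: [-3, 3], [-0.9, 2.11], [0.09, 2.58], [-1.31, 4.45], [0.11, 2.69], [-2.54, 2.54]. Speed limits (rad/s): [2.39, 2.39, 3.01, 3.14, 3.14, 3.14].

### API

Orientations are given as a unit quaternion [w, x, y, z].
In Python, from workcell import robot gives the robot as it stands. The module is installed in compiled form; this text tells all that it offers. Calls block until the motion is done:
- robot.goto(position, orientation): joint-space move of the TCP to a pose.
- robot.servo_line(position, attitude=None, velocity=0.15, until_force=None): straight line of the TCP; attitude=None keeps the orientation; velocity is the mean speed in m/s. With until_force (N) it stops when the force on the tool has changed by that much, and returns True; else False.
- robot.goto_joints(angles): joint-space move.
- robot.set_gripper(opening): finger opening in m; the grip force is fixed at half the most; returns when the fingers have stopped.
- robot.dwell(seconds).
- robot.ik(position, orientation): joint angles nearest the present ones, or None.
- robot.state(): the state.
- robot.grab_frame(name): name is "side" or "top"; returns (picture, depth): 420x560x3 uint8, blue, green, red; 420x560 float32, m along the optical axis (not along the pixel's ray), 0 where there is no reading.
- robot.camera_params(name): a dict with "intrinsics" (3x3 intrinsics, pixels), "distortion" ([k1, k2, p1, p2, k3] as OpenCV has them; the pictures are not rectified), "R" (3x3) and "t" (3): a world point X has camera coordinates R X + t. Camera axes: x right, y down, z forward; pixel columns grow to the right and rows downward; lengths in m; the calibration is good to about 2 mm. A picture is of the moment at which its call begins. camera_params takes no time and is no camera call.
A pose or a line that the arm cannot do raises robot.MotionError and nothing moves.
- robot.close_job(): hands the job in; it is judged then, once.
Trained networks look in the newest picture that a camera, given by its name, has taken for a name from the list of things; names that differ only in an ending like _2 or _b are one class to them, and where a whole thing is asked for, a point or a joint stands for the part that bears it (a point fixed in the world has none). Each returns a list of dicts, best first, with "p" (0 to 1); they miss things now and then, are a little off and sometimes report something else, mostly with a low value. They report only what shows in the picture. A call takes as long as a camera call. They do not tell look-alikes from the thing itself.
- robot.cut_out(camera, target): "mask" (420x560 bool, what is visible of it).
- robot.pinpoint(camera, target): "point" ([x, y, z] in m, in world coordinates, good to about 4 mm: a listed point, or the origin of a listed thing).
The state is a dict: "clock": time; "qpos": joint angles; "qd": joint speeds; "joint_torque": joint torques, N m; "tcp_pos": TCP position; "ee_rot": TCP orientation; "wrist_force": force on the tool from outside, world axes, zero at the start; "ft_torque": the same for the moment, N m; "width": finger opening in m; "gripper_force": force on a finger pad.
Only numpy, scipy, OpenCV 4.12 (cv2) and the standard library are available. Lean on these libraries where they do the work, as an engineer would, in place of code of your own. Each camera call takes 0.05 s, during which the arm holds its last target. There are 200 camera calls.

### The job

The tray of green stones is sorted: keep it level, put it squarely on top of the pile of trays on the low drawer unit, feeling it rest on the pile before you let go, and then set the dark wooden cover squarely on top of that tray in the same way. The pile has no fixed height, so feel for its top: drop nothing and do not press hard. Leave the other trays, boxes, jar and tools where they are.

Things in the scene. Friction and masses are not known exactly. Their poses are not given: they have to be found in the camera images.
- tray: the loose tray of green stones to be put away: a cream open tray, 92 mm long (its x), 60 mm wide (its y), 22 mm high, walls 4 mm, felt sole, holding two rows of five green cabochons seated below the rim; about 80 to 170 g. Origin: centre of its underside. It lies flat on the bench and can be gripped across its 60 mm width from above; either way round will do
- cover: the loose cover: a flat dark wooden board 96 mm long (its x), 64 mm wide (its y), 8 mm thick, with an upright round brass knob in the middle, 18 mm in diameter, from 8 to 35 mm above the underside; about 80 to 150 g. Origin: centre of its underside. It lies flat on the bench, knob up; it simply lies on a tray's rim, either way round
- unit: low wooden drawer unit fixed on the bench, 170 mm deep (its x), 150 mm wide (its y), 60 mm high, with a lip 10 mm high round its top. Origin: centre of its underside. It carries the pile, which counts as part of it and does not give under load: cream trays as long and wide as the green-stone tray, amber stones in the topmost, piled square to the unit (length along the unit's x)
- stack (a point): centre of the top face of the drawer unit, 60 mm above the bench, straight below the middle of the pile. The rim of the topmost tray lies somewhere between 37 and 89 mm above this point; how high is not told
- tray_red: the same kind of tray with red stones, loose on the bench: to be left alone. Origin: centre of its underside, length along its x
- board: brick-red setting board, 250 x 170 x 20 mm (its x, y, z), fixed on the bench with a brass piece in work on it: to be left alone. Origin: centre of its underside
- tweezers: steel tweezers, 145 mm long (its x), 7 mm high, lying loose on the setting board: to be left alone. Origin: near their middle, on the underside
- box_mixed: loose open paper-white box, 85 x 110 x 26 mm, with mixed stones: to be left alone. Origin: centre of its underside
- box_gilt: loose open paper-white box, 75 x 100 x 24 mm, with gilt findings: to be left alone. Origin: centre of its underside
- jar: loose amber glass jar with a steel cap, 42 mm in diameter, 50 mm high: to be left alone. Origin: centre of its underside
Things that resemble listed ones, but are neither listed nor needed, are in the scene too. What is shaped like the unit but blue is not meant.

How it is judged:
By the outcome, as a careful person would: the job done as asked, in the order asked, and still so for the second after the job is handed in, with the robot touching nothing.
It also fails if it takes over 70 s, if anything falls off the work surface, if the arm or the gripper's body presses on something with over 40 N, if the wrist force passes 120 N, or if a joint passes its speed limit or range.

## Working session

There is one attempt and no reset: what is moved stays moved. The work goes in short steps, each a Python script; the robot and the scene stay as the last script left them, time stands still between calls to the robot, and variables do not carry over. Pictures are saved under pics/ and viewed, at most 10 in all, crops included, and the job is handed in when it is done.

```bash
mkdir -p pics; cat > h.py <<'E'
import numpy as np, cv2
from workcell import robot
def cloud(cam):
    img,d=robot.grab_frame(cam); p=robot.camera_params(cam)
    K=np.array(p["intrinsics"]);D=np.array(p["distortion"]);R=np.array(p["R"]);t=np.array(p["t"])
    v,u=np.mgrid[0:420,0:560]
    n=cv2.undistortPoints(np.stack([u.ravel(),v.ravel()],1).astype(np.float64)[:,None],K,D)[:,0]
    z=d.ravel()[:,None].astype(float); X=np.hstack([n*z,z])
    W=((X-t)@R).reshape(420,560,3); W[d==0]=np.nan
    return img,W
E
python3 - <<'E'
from h import *
for c in("top","side"):
    img,W=cloud(c); cv2.imwrite(f"pics/{c}0.png",img); np.save(f"{c}0.npy",W)
    p=robot.camera_params(c); print(c,-np.array(p["R"]).T@p["t"])
    for n in("tray","cover","unit","stack","tray_red"):
        for r in robot.pinpoint(c,n)[:3]: print(c,n,round(r["p"],2),np.round(r["point"],3))
print(robot.state())
E
```

```text
top [ 0.29140146 -0.01203103  1.4379941 ]
top tray 0.94 [0.44  0.01  0.002]
top tray 0.45 [ 0.495 -0.322  0.063]
top cover 0.7 [0.623 0.074 0.004]
top unit 0.87 [ 0.496 -0.32   0.001]
top unit 0.71 [ 0.231 -0.358 -0.003]
top stack 0.98 [ 0.229 -0.356  0.06 ]
top stack 0.65 [ 0.493 -0.321  0.064]
top tray_red 0.71 [ 0.632 -0.093 -0.001]
side [0.24313117 0.72144747 0.56272575]
side tray 0.7 [0.433 0.006 0.003]
side cover 0.61 [ 0.616  0.074 -0.004]
side unit 0.97 [ 0.496 -0.321  0.002]
side unit 0.96 [ 0.227 -0.354  0.   ]
side stack 0.88 [ 0.495 -0.318  0.059]
side stack 0.88 [ 0.226 -0.358  0.058]
side tray_red 0.82 [ 0.63  -0.089 -0.001]
{'clock': 0.6, 'qpos': array([-1.22301445e+00,  4.23071913e-01,  1.62990742e+00, -6.03103814e-06,
        1.08861018e+00, -1.90256822e-02]), 'qd': array([-0.00029706, -0.00130486,  0.0022788 , -0.00087215,  0.00063476,
       -0.00122345]), 'joint_torque': array([ 3.30590365e-05, -5.44301248e+01, -2.73932755e+01,  6.45931880e-02,
        1.70475215e-02, -2.74955759e-06]), 'tcp_pos': array([ 0.22414845, -0.5834002 ,  0.22268969]), 'ee_rot': array([ 1.98642126e-06,  9.83228362e-01,  1.82378693e-01, -2.37871028e-06]), 'wrist_force': array([ 0.02989158, -0.77925244,  0.12764402]), 'ft_torque': array([-0.00355834,  0.02447808, -0.01585195]), 'gripper_force': 0.0, 'width': 0.08767876984297555}
```

View pics/top0.png

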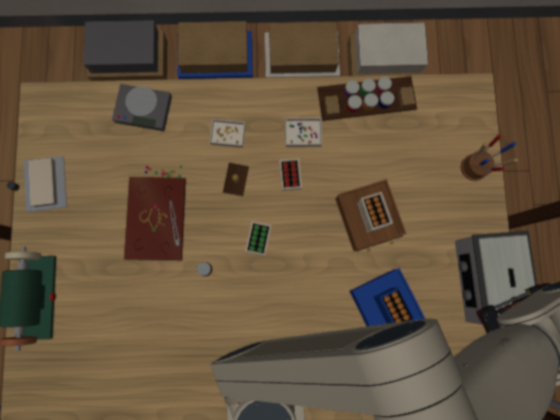

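View pics/side0.png

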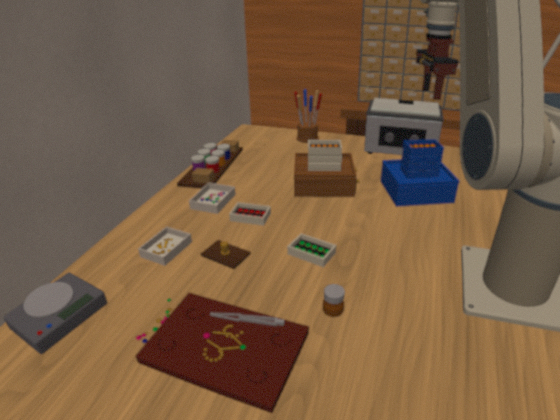

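The top view shows the green tray at (259,238), with the red tray at (291,174) as its look-alike. The dark cover with its knob is at (236,179). The brown unit with the cream pile is at (371,213), and the blue look-alike unit with a blue pile is at (388,300). My choices are the green tray, the cover and the brown unit, which I'll check in one close crop while measuring yaw and height.

```bash
cat >> h.py <<'E'
def rect(P):
    (c,s,a)=cv2.minAreaRect((P[:,:2]*1000).astype(np.float32)); 
    if s[0]<s[1]: s=s[::-1]; a+=90
    a=(a+90)%180-90
    return np.round(c,1),np.round(s,1),round(a,1)   # mm, long side yaw deg
E
python3 - <<'E'
from h import *
img,W=cloud("top")
cv2.imwrite("pics/crop.png",cv2.resize(img[150:270,200:420],None,fx=3.6,fy=3.6,interpolation=cv2.INTER_CUBIC))
for n,q,zr in(("tray",(.44,.01),(.012,.04)),("cover",(.62,.074),(.004,.016)),("tray_red",(.63,-.09),(.012,.04))):
    for r in robot.cut_out("top",n)[:2]:
        P=W[r["mask"]];P=P[~np.isnan(P[:,0])]; print(n,round(r["p"],2),rect(P),"z pct",np.round(np.percentile(P[:,2],[2,10,50,90,98]),4))
# pile & unit
P=W.reshape(-1,3);P=P[~np.isnan(P[:,0])]
P=P[(abs(P[:,0]-.495)<.13)&(abs(P[:,1]+.32)<.12)]
u=P[(P[:,2]>.045)]; print("unit",rect(u))
print(np.histogram(P[:,2],bins=np.arange(-.005,.2,.005)))
for z0 in(.08,.09,.1,.11,.12,.13):
    q=P[P[:,2]>z0]
    if len(q)>20: print(z0,len(q),rect(q))
k=W.reshape(-1,3);k=k[(abs(k[:,0]-.62)<.05)&(abs(k[:,1]-.074)<.05)&(k[:,2]>.022)];print("knob",len(k),k.mean(0))
b=W.reshape(-1,3);b=b[(abs(b[:,0]-.53)<.04)&(abs(b[:,1]-.0)<.04)];print("bench z",np.nanmedian(b[:,2]))
E
```

```text
tray 0.75 (array([438.3,  10.5]), array([92.2, 61.5]), -13.4) z pct [0.0042 0.0071 0.0122 0.0215 0.0254]
cover 0.75 (array([624.3,  74.4]), array([102.6,  66.2]), -11.2) z pct [0.0008 0.0039 0.0084 0.0133 0.035 ]
tray_red 0.63 (array([633.4, -92.2]), array([99.5, 60.5]), 3.8) z pct [0.0037 0.0072 0.0126 0.0225 0.0267]
unit (array([ 493.7, -322.6]), array([174. , 153.8]), 16.1)
(array([1391, 1598,  201,   17,   23,   19,   20,   31,   30,   30,   41,
         99,  718,  851,  323,  240,   30,   12,    9,   15,   17,   14,
         20,   84,  314,  190,  113,   66,    3,    0,    0,    0,    0,
          0,    0,    0,    0,    0,    0,    0]), array([-0.005,  0.   ,  0.005,  0.01 ,  0.015,  0.02 ,  0.025,  0.03 ,
        0.035,  0.04 ,  0.045,  0.05 ,  0.055,  0.06 ,  0.065,  0.07 ,
        0.075,  0.08 ,  0.085,  0.09 ,  0.095,  0.1  ,  0.105,  0.11 ,
        0.115,  0.12 ,  0.125,  0.13 ,  0.135,  0.14 ,  0.145,  0.15 ,
        0.155,  0.16 ,  0.165,  0.17 ,  0.175,  0.18 ,  0.185,  0.19 ,
        0.195]))
0.08 857 (array([ 494.6, -321.7]), array([93.2, 62.2]), 15.8)
0.09 836 (array([ 494.6, -321.7]), array([93.2, 62.2]), 15.8)
0.1 804 (array([ 494.6, -321.7]), array([93.2, 62.2]), 15.8)
0.11 770 (array([ 495.2, -321.5]), array([92.1, 62.2]), 15.8)
0.12 372 (array([ 495.2, -321.8]), array([91.9, 62. ]), 16.1)
0.13 69 (array([ 495., -321.]), array([91.7, 60.5]), 16.1)
knob 30 [0.62089741 0.07345749 0.03421803]
bench z 9.772290141242789e-05
```

View pics/crop.png

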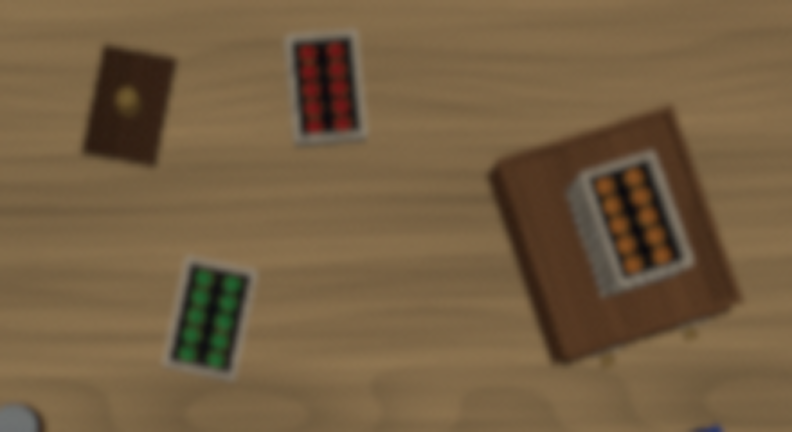

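The crop shows the green tray at about (210,318), the cover with its knob at (127,98), and the cream pile with amber stones on the brown unit at (637,215). That confirms the choices, and the measured sizes fit (92x61, 102x66, 174x154). Next is the tray grasp.

```bash
cat >> h.py <<'E'
def q(deg):
    a=np.deg2rad(deg)/2; return [0,np.cos(a),np.sin(a),0]
def st(m=""):
    s=robot.state(); print(m,round(s["clock"],2),np.round(s["tcp_pos"],4),np.round(s["wrist_force"],2),"tau",np.round(s["ft_torque"],2),"w",round(s["width"],4),"gf",round(s["gripper_force"],1)); return s
E
python3 - <<'E'
from h import *
robot.goto([.438,.0105,.15],q(-13.4)); st()
print(np.round(robot.state()["qpos"],2))
robot.servo_line([.438,.0105,.03],velocity=.15)
print(robot.servo_line([.438,.0105,.0045],velocity=.04,until_force=5)); st("down")
robot.set_gripper(.05); st("grip")
robot.servo_line([.438,.0105,.03],velocity=.05); robot.dwell(.3); st("up")
robot.servo_line([.438,.0105,.24],velocity=.2)
robot.dwell(.2); st("lift")
for c in("side","top"):
    img,W=cloud(c); np.save(c+"1.npy",W); cv2.imwrite(f"pics/{c}1.png",img)
E
```

```text
3.07 [0.4383 0.0101 0.1501] [-0.15  0.27  0.63] tau [ 0.07  0.03 -0.06] w 0.0878 gf 0.0
[-0.    0.27  2.08 -0.    0.79  1.8 ]
False
down 4.8 [0.438  0.0105 0.0044] [-0.32 -0.41 -0.66] tau [ 0.    0.02 -0.01] w 0.0877 gf 0.0
grip 5.35 [0.4381 0.0105 0.0046] [-1.03 -1.04  1.57] tau [-0.06  0.03  0.  ] w 0.0597 gf 30.0
up 6.31 [0.4378 0.0105 0.0298] [-0.33 -0.46  0.02] tau [0.04 0.03 0.01] w 0.06 gf 30.0
lift 7.71 [0.4375 0.0105 0.2391] [-0.68 -0.05 -0.53] tau [0.05 0.02 0.02] w 0.0595 gf 30.0
```

View pics/side1.png

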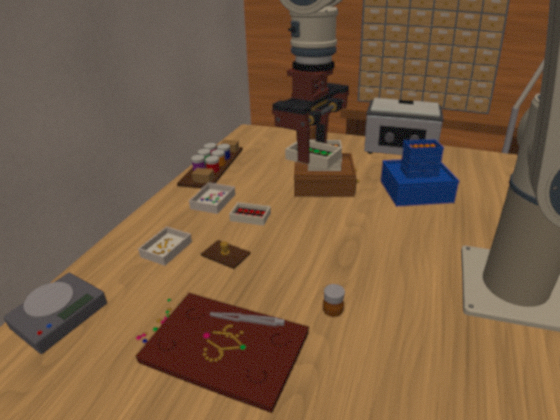

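Side view: the tray hangs level in the fingers at (315,152). I'll check its offset along its length, then move above the pile and feel down.

```bash
python3 - <<'E'
from h import *
W=np.load("side1.npy").reshape(-1,3);W=W[~np.isnan(W[:,0])]
t=np.array([.4375,.0105]); a=np.deg2rad(-13.4); R=np.array([[np.cos(a),np.sin(a)],[-np.sin(a),np.cos(a)]])
L=np.c_[(W[:,:2]-t)@R.T,W[:,2]]
m=(abs(L[:,0])<.07)&(abs(L[:,1])<.029)&(L[:,2]>.228)&(L[:,2]<.262)
print(m.sum(),np.percentile(L[m,0],[1,3,97,99]),np.percentile(L[m,2],[2,50,98]))
x,y=.495,-.3217
robot.servo_line([x,y,.24],q(16),velocity=.2); st("over")
robot.servo_line([x,y,.168],velocity=.12); robot.dwell(.3); st("above")
print(robot.servo_line([x,y,.09],velocity=.02,until_force=4)); st("contact"); robot.dwell(.2); st("settle")
img,W=cloud("side"); cv2.imwrite("pics/side2.png",cv2.resize(img[80:230,230:430],None,fx=4,fy=4))
E
```

```text
581 [-0.0500569  -0.0498634   0.04029292  0.04240789] [0.23409706 0.24696567 0.25604633]
over 9.64 [ 0.4948 -0.3211  0.24  ] [-0.27  0.36 -0.81] tau [ 0.01  0.01 -0.03] w 0.0596 gf 30.0
above 10.69 [ 0.4953 -0.3219  0.1687] [-0.1  -0.51 -0.7 ] tau [0.02 0.   0.02] w 0.06 gf 30.0
True
contact 12.61 [ 0.495  -0.3217  0.1339] [-0.91 -0.05  4.06] tau [0.17 0.12 0.03] w 0.0599 gf 30.0
settle 12.81 [ 0.495  -0.3217  0.1339] [-0.59 -0.18  5.14] tau [0.16 0.07 0.03] w 0.06 gf 30.0
```

View pics/side2.png

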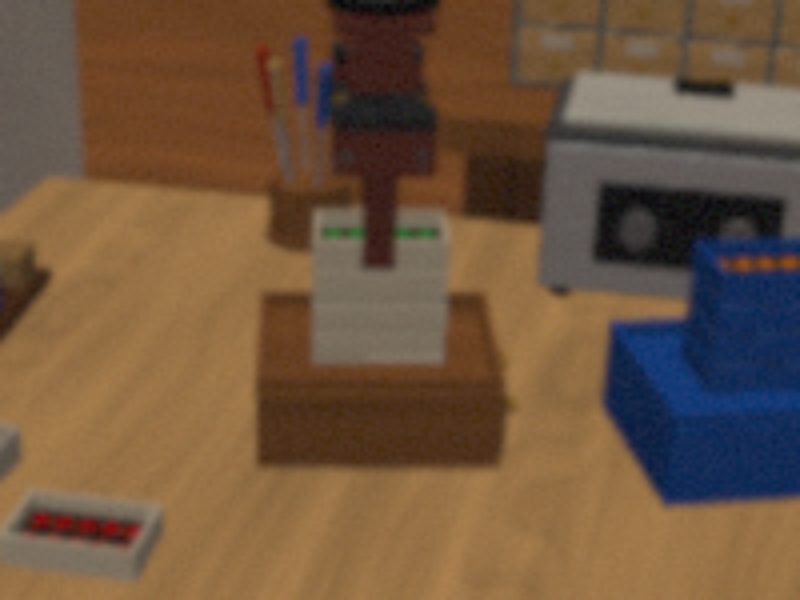

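The tray rests on the pile at underside z=0.129, which agrees with the depth reading of about 0.13. In the picture its ends at x≈313 and 447 line up with the pile below. Before letting go, I'll compare tray edges with pile edges in the same cloud.

```bash
cat >> h.py <<'E'
def ends(W,bands,x=.495,y=-.3217,yaw=16):
    a=np.deg2rad(yaw); R=np.array([[np.cos(a),np.sin(a)],[-np.sin(a),np.cos(a)]])
    W=W.reshape(-1,3);W=W[~np.isnan(W[:,0])]; L=np.c_[(W[:,:2]-[x,y])@R.T,W[:,2]]
    L=L[(abs(L[:,0])<.062)&(L[:,1]>.018)&(L[:,1]<.045)]
    for lo,hi in bands:
        p=L[(L[:,2]>lo)&(L[:,2]<hi)]; f=np.polyfit(p[:,0],p[:,1],1)
        print((lo,hi),len(p),"x ends",np.round(np.percentile(p[:,0],[1,4,96,99])*1000,1),"face y",np.round(np.median(p[:,1])*1000,1),"slope deg",round(np.degrees(np.arctan(f[0])),2))
E
python3 - <<'E'
from h import *
W=np.mean([cloud("side")[1] for _ in range(4)],0)
ends(W,[(.082,.100),(.1,.118),(.112,.126),(.133,.149)])
E
```

```text
(0.082, 0.1) 186 x ends [-48.6 -45.8  37.4  40.6] face y 31.5 slope deg 0.2
(0.1, 0.118) 196 x ends [-47.8 -45.3  40.3  43.1] face y 31.8 slope deg 0.39
(0.112, 0.126) 155 x ends [-47.3 -44.8  40.4  43.1] face y 31.9 slope deg 0.32
(0.133, 0.149) 170 x ends [-49.2 -46.4  37.9  40.6] face y 31.0 slope deg 0.82
```

The offset is within 1–2 mm, which is good enough. I'll release and fetch the cover.

```bash
python3 - <<'E'
from h import *
robot.set_gripper(.088); st("open")
robot.servo_line([.495,-.3217,.2],velocity=.1); robot.servo_line([.495,-.3217,.26],velocity=.2)
W=cloud("side")[1]; ends(W,[(.082,.100),(.1,.126),(.133,.149)])
c=[.622,.0737]
robot.goto([*c,.16],q(-11.2)); robot.set_gripper(.05); st("above cover"); print(np.round(robot.state()["qpos"],2))
robot.servo_line([*c,.05],velocity=.15)
print(robot.servo_line([*c,.0125],velocity=.04,until_force=5)); st("down")
robot.set_gripper(.008); st("grip")
robot.servo_line([*c,.04],velocity=.05); robot.servo_line([*c,.24],velocity=.2); robot.dwell(.2); st("lift")
ims=[]
for k in("side","top"):
    img,W=cloud(k); np.save(k+"3.npy",W); ims.append(img)
cv2.imwrite("pics/three.png",np.hstack([cv2.resize(ims[0][80:270,200:400],(400,380)),cv2.resize(ims[1][130:320,200:400],(400,380))]))
E
```

```text
open 13.69 [ 0.4945 -0.3213  0.1331] [-0.28  0.15  0.86] tau [-0.04 -0.04  0.02] w 0.0877 gf 0.0
(0.082, 0.1) 195 x ends [-48.8 -45.9  37.4  40.2] face y 31.6 slope deg 0.12
(0.1, 0.126) 286 x ends [-47.6 -44.9  40.3  43.1] face y 32.0 slope deg 0.24
(0.133, 0.149) 184 x ends [-49.2 -46.4  37.9  40.6] face y 30.6 slope deg -0.27
above cover 17.33 [0.622  0.0737 0.16  ] [1.29 0.53 0.56] tau [ 0.07  0.05 -0.02] w 0.05 gf 0.0
[ 0.1   0.5   1.67 -0.    0.97  1.87]
False
down 19.3 [0.6222 0.0737 0.0127] [-0.42 -0.15  0.02] tau [ 0.02  0.01 -0.02] w 0.0503 gf 0.0
grip 19.91 [0.6221 0.0737 0.0126] [-1.25 -0.29 -0.13] tau [ 0.1   0.   -0.06] w 0.0173 gf 30.0
lift 21.96 [0.6215 0.0737 0.2387] [ 0.19 -0.06 -1.45] tau [-0.   -0.03  0.  ] w 0.0173 gf 30.0
```

View pics/three.png

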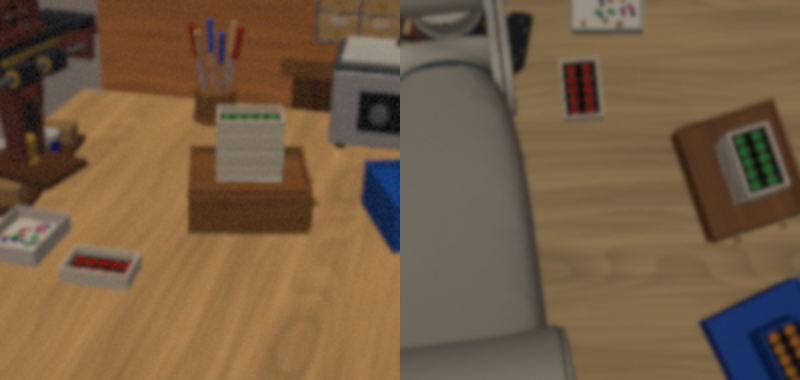

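The left half shows the green tray sitting square on the pile at (250,115) and the cover held at (30,160). The right half shows the tray at (757,158). I'll measure the tray rim and the held cover's pose from these clouds.

```bash
python3 - <<'E'
from h import *
W=np.load("top3.npy").reshape(-1,3);W=W[~np.isnan(W[:,0])]
for z0 in(.135,.14,.146):
    m=(abs(W[:,0]-.495)<.08)&(abs(W[:,1]+.32)<.08)&(W[:,2]>z0)&(W[:,2]<.175); print("tray rim",m.sum(),rect(W[m]))
W=np.load("side3.npy");M=W[~np.isnan(W[...,0])]
for lo,hi in((.220,.240),(.224,.237),(.228,.236)):
    m=(np.hypot(M[:,0]-.6215,M[:,1]-.0737)<.075)&(M[:,2]>lo)&(M[:,2]<hi); P=M[m]; print("cover",m.sum(),rect(P))
# tilt: plane fit of the top face
m=(np.hypot(M[:,0]-.6215,M[:,1]-.0737)<.055)&(M[:,2]>.228)&(M[:,2]<.24);P=M[m]
print("plane",np.round(np.linalg.lstsq(np.c_[P[:,:2]-[.6215,.0737],np.ones(len(P))],P[:,2],rcond=None)[0],3))
E
```

```text
tray rim 763 (array([ 495.1, -322.5]), array([92.7, 62.4]), 15.3)
tray rim 517 (array([ 495.1, -322.5]), array([92.7, 62.4]), 15.3)
tray rim 211 (array([ 494.8, -322.3]), array([91.7, 62.5]), 15.9)
cover 695 (array([619.2,  76.6]), array([99.3, 65.4]), -11.2)
cover 685 (array([619.2,  76.6]), array([99.3, 65.4]), -11.2)
cover 616 (array([618.5,  75.7]), array([98.4, 65.4]), -13.1)
plane [ 0.002 -0.026  0.233]
```

```bash
python3 - <<'E'
from h import *
x,y=.4958,-.3218
robot.servo_line([x,y,.26],q(16),velocity=.2); st("over")
robot.servo_line([x,y,.19],velocity=.1); robot.dwell(.3); st("above")
print(robot.servo_line([x,y,.150],velocity=.02,until_force=4)); st("contact"); robot.dwell(.2); st("settle")
img,_=cloud("side"); W=np.mean([cloud("side")[1] for _ in range(4)],0)
ends(W,[(.1,.126),(.133,.148),(.153,.160)])
cv2.imwrite("pics/side4.png",cv2.resize(img[80:230,230:430],None,fx=4,fy=4))
E
```

```text
over 24.28 [ 0.4959 -0.3213  0.26  ] [ 0.04 -0.4  -1.14] tau [-0.01  0.02 -0.01] w 0.0175 gf 30.0
above 25.43 [ 0.496  -0.3219  0.1905] [ 0.72  0.93 -0.74] tau [0.02 0.02 0.01] w 0.0178 gf 30.0
True
contact 26.7 [ 0.4958 -0.3218  0.1635] [-0.29  0.09  4.11] tau [0.06 0.04 0.04] w 0.0173 gf 30.0
settle 26.9 [ 0.4958 -0.3217  0.1635] [ 0.72 -0.18  4.74] tau [ 0.04 -0.04  0.07] w 0.0171 gf 30.0
(0.1, 0.126) 286 x ends [-47.8 -45.2  40.3  43.1] face y 31.8 slope deg 0.43
(0.133, 0.148) 173 x ends [-49.1 -46.6  37.8  40.6] face y 30.7 slope deg 0.02
(0.153, 0.16) 130 x ends [-48.2 -45.5  40.3  43.4] face y 30.5 slope deg -0.47
```

View pics/side4.png

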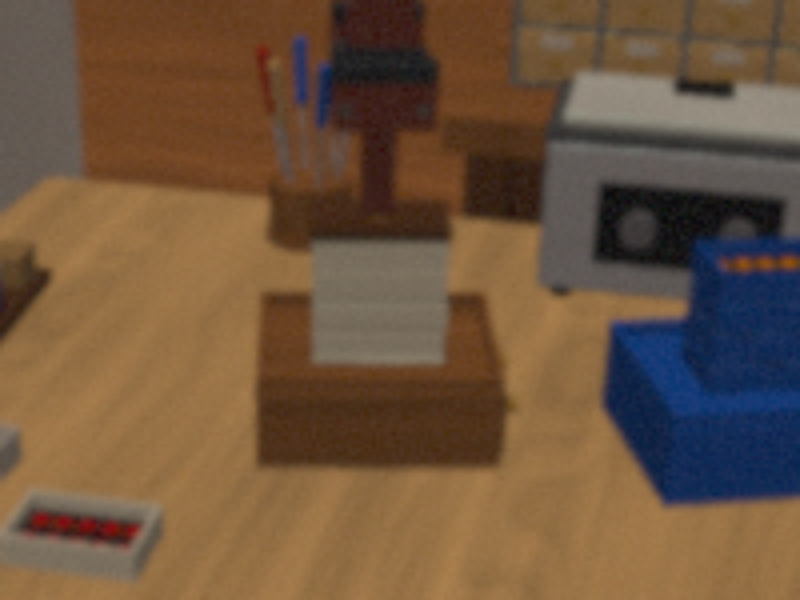

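The cover is on the rim: it spans (310–451, y 220) and the tray below spans 313–449, so it is centred. Contact height 0.151 is as expected. I'll release, withdraw and verify.

```bash
python3 - <<'E'
from h import *
robot.set_gripper(.06); st("open")
robot.servo_line([.4958,-.3218,.24],velocity=.1)
robot.goto([.45,.1,.3],q(0)); robot.dwell(.5); st("away")
img,W=cloud("top"); simg,SW=cloud("side")
M=W.reshape(-1,3);M=M[~np.isnan(M[:,0])]
for a,b in((.135,.148),(.154,.17)):
    m=(abs(M[:,0]-.495)<.08)&(abs(M[:,1]+.32)<.08)&(M[:,2]>a)&(M[:,2]<b); print(a,m.sum(),rect(M[m]) if m.sum()>5 else "")
ends(SW,[(.1,.126),(.133,.148),(.153,.160)])
cv2.imwrite("pics/fin.png",np.hstack([cv2.resize(simg[80:270,200:400],(400,380)),cv2.resize(img[130:320,260:460],(400,380))]))
E
```

```text
open 27.97 [ 0.4952 -0.3214  0.1629] [ 0.33 -0.15  0.88] tau [ 0.03  0.07 -0.04] w 0.0601 gf 0.0
away 30.97 [0.4501 0.0999 0.3   ] [-0.21  0.55  0.13] tau [ 0.03  0.04 -0.06] w 0.0596 gf 0.0
0.135 30 (array([ 486.2, -293.5]), array([90.5,  3.1]), 16.3)
0.154 771 (array([ 495.5, -323. ]), array([96. , 65.9]), 15.2)
(0.1, 0.126) 292 x ends [-47.8 -45.1  40.3  43.1] face y 31.5 slope deg 0.01
(0.133, 0.148) 177 x ends [-49.3 -46.5  37.9  40.6] face y 31.1 slope deg 0.83
(0.153, 0.16) 130 x ends [-48.3 -45.6  40.7  43.4] face y 30.8 slope deg 0.01
```

View pics/fin.png

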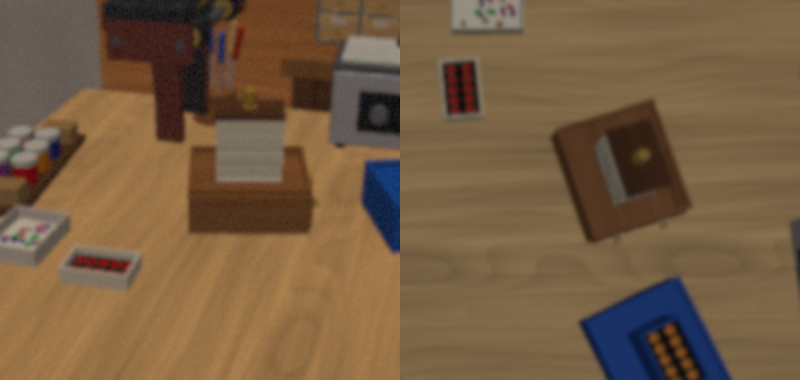

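The cover lies square on the pile, at (250,108) in the side view and (640,158) in the top view. Its centre measures (495.5,-323.0) against (495.1,-322.5) for the tray. I'm handing in.

```bash
python3 -c "
from h import *
print(robot.close_job())"
```

```text
the job is handed in; nothing more can be done
None
```

The green-stone tray is on top of the pile and the cover is on the tray, both felt to rest at about 5 N before release and measured square to within about 2 mm; the job was handed in at about 31 s.

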